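Gauge the tube sleeves in the slant rack

TASK

Only one of the three tube sleeves in the slant rack is clear right down; the other two still have a reducing bush inside. Try them with the plug gauge, without forcing it, and leave the gauge standing fully home, shoulder on the rim, in the sleeve that takes it, with that sleeve seated in its own place in the rack. Put the two sleeves that stop the gauge in the white foam tray, and do not knock over the glass beaker.

Things in the scene. Friction and masses are not known exactly. Their poses are not given: they have to be found in the camera images.
- gauge_mid (a point): steel plug gauge, 100 mm long, 90 to 140 g, upright in the wooden stand, pin down. Pin 13 mm diameter, 46 mm long, with a 4 mm tapered nose; shoulder 21 mm diameter, 6 mm thick; ribbed handle 18 mm diameter, 48 mm long. This point: on the axis half-way, 50 mm from the pin's tip, 4 mm above the shoulder's underside; z points to the handle, whose middle is 26 mm on, its end 50 mm on.
- stand: beech gauge stand, fixed to the bench: a block 46 x 46 mm, 56 mm high, on a foot 74 x 74 x 8 mm, with one upright 16 mm hole 50 mm deep, in which the gauge stands with its shoulder on the top. Origin: centre of the underside.
- sleeve_1_mid (a point): left aluminium tube sleeve in the rack, 62 mm long, 70 g: the lower 38 mm (21.5 mm diameter) sit loose in the rack hole, the upper 24 mm are a 27 mm diameter grip collar resting on the slanted face. Bore 15 mm, open at the collar, closed below. This point: on the axis half-way, 31 mm below the rim; z runs along the bore out of the mouth, at the start 30 degrees from vertical, towards the robot.
- sleeve_2_mid (a point): middle tube sleeve, outside the same as the left one. In the clear sleeve (any of the three; it differs from start to start) the bore is open for 52 mm below the rim, so the gauge goes home: shoulder on the rim, gauge_mid 35 mm above this point along the bore. In the other two a loose bush fills the bottom 26 mm: open for 30 mm only, the shoulder stops 16 mm off the rim.
- sleeve_3_mid (a point): right tube sleeve, outside the same as the left one; the point lies alike. Neighbouring sleeves stand 80 mm apart.
- rack: slant rack fixed to the bench: aluminium block 228 x 64 x 34 mm between steel cheeks on a foot plate 240 x 94 mm; its face, with three 24 mm through holes square to it, leans 30 degrees to the robot, its rear edge 86 mm high. Origin: centre of the underside, x away from the robot, y left along the row; the face's middle is at (-8, 0, 70) mm.
- tray: white foam tray fixed to the bench, 220 x 310 mm outside, walls 12 mm thick and 37 mm high, green inner floor 22 mm above the bench. Origin: centre of the underside; x across the 220 mm width, y along the 310 mm length; the inside reaches 98 mm either way along x and 143 mm along y.
- glass_beaker: empty glass beaker, 55 mm diameter, 68 mm high, loose behind the rack; a bystander. Origin: centre of its underside, z up.

How it is judged:
By the outcome, as a careful person would: the job done as asked, in the order asked, and still so for the second after the job is handed in, with the robot touching nothing.
It also fails if it takes over 72 s, if anything falls off the work surface, if the arm or the gripper's body presses on something with over 40 N, if the wrist force passes 120 N, or if a joint passes its speed limit or range.

ROBOT

A 6-joint arm with a two-finger parallel gripper is mounted at the origin on a cart in front of the work surface, level with it; the furniture and walls round the work are solid. World frame = base frame: x ahead of the robot, y to its left, z up, the work surface at z = 0. Lengths are in m, angles in degrees, forces in N, time in s.
With the tool pointing down it reaches from about 0.325 to 0.85 m from the base axis. Payload 15.5 kg.
Tool frame: the origin (TCP) lies at the very end of the fingers, on their centre line; the grasp point (between the pads) lies arm.grip_depth behind it (arm.grip_depth is the distance from the TCP to the grasp point, in m); z points along the fingers, y is the line along which they close (so a half turn about z gives the same grasp; the last joint's range is limited). The gripper opens to 91 mm and grips with 3 to 60 N. Pads are 32 mm wide; open, the fingers measure 118 mm over their backs; the gripper's body (76 mm by 178 mm) begins 60 mm behind the grasp point.
Start: joints at [58.528, 28.281, 77.091, -0, 74.628, -5.472], TCP at [0.274, 0.562, 0.214] pointing down, gripper open.
Joint ranges: [-166.48, 166.48], [-47.26, 123.95], [12.59, 153.08], [-70.14, 250.14], [6.76, 159.57], [-176.63, 176.63]. Speed limits (degrees/s): [108.29, 108.29, 147.25, 172.46, 172.46, 172.46].

INTERFACE

Orientations are given as a 3x3 rotation matrix whose columns are the frame's x, y, z axes.
In Python, from rig import arm gives the robot as it stands. Calls block until the motion is done:
- arm.move_to(position, orientation): joint-space move of the TCP to a pose.
- arm.move_l(position, orientation=None, feed=0.15): straight line of the TCP; orientation=None keeps the orientation; feed is the mean speed in m/s.
- arm.move_joints(angles): joint-space move.
- arm.grip(opening): finger opening in m; the grip force is fixed at half the most; returns when the fingers have stopped.
- arm.sleep(seconds).
- arm.solve_ik(position, orientation): joint angles nearest the present ones, or None.
- arm.snapshot(name): name is "scene" or "top" or "wrist"; returns the picture (480x640x3 uint8, red, green, blue); there is no depth.
- arm.get_calibration(name): a dict with "intrinsics" (3x3 intrinsics, pixels), "cam_to_world" (4x4, takes a point from camera to world coordinates). Camera axes: x right, y down, z forward; pixel columns grow to the right and rows downward; lengths in m; the calibration is good to about 2 mm. A picture is of the moment at which its call begins: read the wrist's pose just before it. get_calibration takes no time and is no camera call; for the wrist camera it gives the pose at the moment of the call.
A pose or a line that the arm cannot do raises arm.Unreachable and nothing moves.
- arm.sign_off(): hands the job in; it is judged then, once.
Readings, each from a call of its own:
- arm.current_t(): time.
- arm.current_joint_positions(): joint angles.
- arm.current_dq(): joint speeds.
- arm.current_tau(): joint torques, N m.
- arm.current_ee_pos(): TCP position.
- arm.current_tool_rot(): TCP orientation.
- arm.current_force(): force on the tool from outside, world axes, zero at the start.
- arm.current_torque(): the same for the moment, N m.
- arm.current_width(): finger opening in m.
- arm.current_grasp_force(): force on a finger pad.
Only numpy, scipy, OpenCV 4.12 (cv2) and the standard library are available. Lean on these libraries where they do the work, as an engineer would, in place of code of your own. Each camera call takes 0.05 s, during which the arm holds its last target. There are 200 camera calls.

## Working session

There is one attempt and no reset: what is moved stays moved. The work goes in short steps, each a Python script; the robot and the scene stay as the last script left them, time stands still between calls to the robot, and variables do not carry over. Pictures are saved under pics/ and viewed, at most 10 in all, crops included, and the job is handed in when it is done.

```bash
ls; mkdir -p pics; python3 - <<'E'
from rig import arm
import cv2, numpy as np
for n in ("scene","top"):
    im=arm.snapshot(n); cv2.imwrite(f"pics/{n}0.png",im[:,:,::-1]); c=arm.get_calibration(n); print(n,np.round(c["intrinsics"],1).tolist(),np.round(c["cam_to_world"],3).tolist())
print(arm.grip_depth,arm.current_t(),arm.current_force(),arm.current_tool_rot())
E
```

```text
pics
scene [[620.6, 0.0, 319.8], [0.0, 620.6, 240.5], [0.0, 0.0, 1.0]] [[0.861, -0.231, 0.453, -0.005], [-0.509, -0.373, 0.776, -1.239], [-0.01, -0.899, -0.439, 0.658], [0.0, 0.0, 0.0, 1.0]]
top [[616.5, 0.0, 324.5], [0.0, 616.5, 245.9], [0.0, 0.0, 1.0]] [[0.002, -0.997, 0.071, 0.511], [-1.0, -0.001, 0.021, -0.171], [-0.021, -0.071, -0.997, 1.421], [0.0, 0.0, 0.0, 1.0]]
0.0188 0.1 [-0.59943391  0.57807191 -0.29217534] [[-8.98807443e-01  4.38343330e-01 -5.52759677e-04]
 [ 4.38343670e-01  8.98806955e-01 -9.40326065e-04]
 [ 8.46385842e-05 -1.08747077e-03 -9.99999405e-01]]
```

View pics/scene0.png

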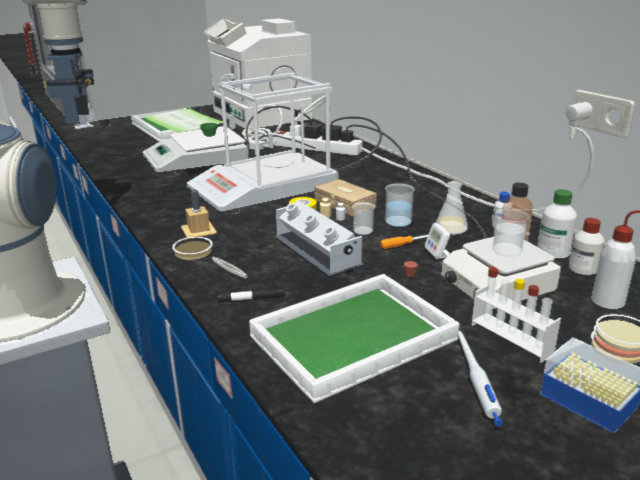

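View pics/top0.png

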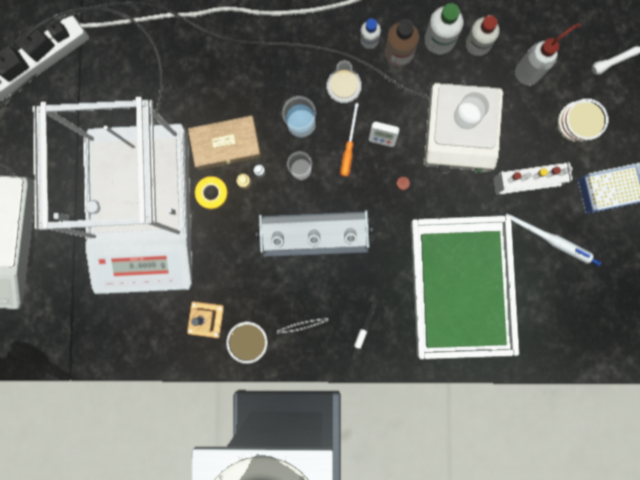

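The scene view shows the stand (197,220), the rack with three sleeves (~317,238) and the tray (355,330). The top view shows the stand at (205,320), the sleeves at about (278,238), (314,237) and (350,236), the tray centre near (466,288), and the beaker at (299,165). Next I'll get coarse positions and the wrist camera geometry.

```bash
cat > h.py <<'E'
from rig import arm
import cv2, numpy as np
def ray(name,uv,z,cal=None):
    c=cal or arm.get_calibration(name); K=np.array(c["intrinsics"]);T=np.array(c["cam_to_world"])
    d=T[:3,:3]@np.linalg.solve(K,[uv[0],uv[1],1.]); o=T[:3,3]
    return o+d*(z-o[2])/d[2]
def proj(name,p,cal=None):
    c=cal or arm.get_calibration(name); K=np.array(c["intrinsics"]);T=np.array(c["cam_to_world"])
    q=K@(T[:3,:3].T@(np.array(p)-T[:3,3])); return q[:2]/q[2]
def snap(name,fn):
    c=arm.get_calibration(name); im=arm.snapshot(name)[:,:,::-1].copy(); cv2.imwrite(f"pics/{fn}.png",im); return im,c
E
python3 - <<'E'
from h import *
np.set_printoptions(precision=4,suppress=True)
im=cv2.imread("pics/top0.png"); 
hsv=cv2.cvtColor(im,cv2.COLOR_BGR2HSV)
m=cv2.inRange(hsv,(45,100,40),(75,255,255)); 
c=max(cv2.findContours(m,0,2)[0],key=cv2.contourArea); r=cv2.minAreaRect(c); print("tray px",r)
b=cv2.boxPoints(r); P=np.array([ray("top",q,.022) for q in b]); print(P.mean(0),np.linalg.norm(P[1]-P[0]),np.linalg.norm(P[2]-P[1]),np.degrees(np.arctan2(*(P[1]-P[0])[1::-1])))
w=arm.get_calibration("wrist"); T=np.eye(4);T[:3,:3]=arm.current_tool_rot();T[:3,3]=arm.current_ee_pos()
print(np.array(w["intrinsics"]));print(np.linalg.inv(T)@w["cam_to_world"])
print("stand",ray("top",(205,320),.02)); 
for u in((278,238),(314,237),(350,236)): print("sl",ray("top",u,.09))
cr=cv2.resize(im[195:275,245:385],None,fx=5,fy=5,interpolation=cv2.INTER_CUBIC); cv2.imwrite("pics/crop1.png",cr)
E
```

```text
tray px ((463.1947326660156, 289.20025634765625), (111.10939025878906, 76.99869537353516), 86.98721313476562)
[ 0.5144 -0.4541  0.022 ] 0.17406485928334625 0.24944004317628565 -86.94011034075493
[[404.3812   0.     322.9233]
 [  0.     404.3812 236.2613]
 [  0.       0.       1.    ]]
[[-0.0002 -0.9588 -0.2839  0.0806]
 [ 1.     -0.0002 -0.0001 -0.0003]
 [ 0.0001 -0.2839  0.9588 -0.1699]
 [ 0.      0.      0.      1.    ]]
stand [0.4425 0.1296 0.02  ]
sl [ 0.6234 -0.0417  0.09  ]
sl [ 0.6257 -0.1199  0.09  ]
sl [ 0.6279 -0.1979  0.09  ]
```

View pics/crop1.png

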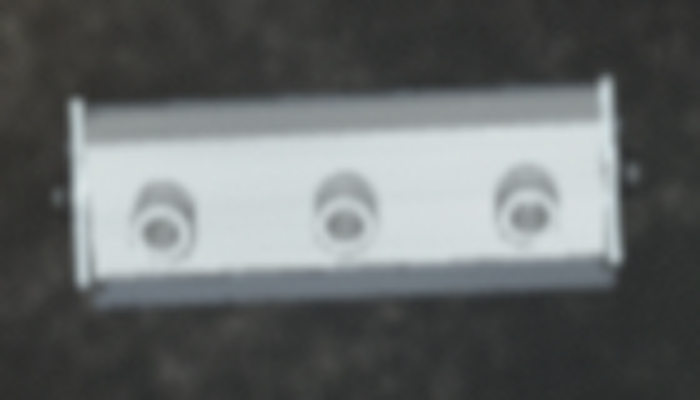

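The crop shows the three collars with their mouths at about (277,241), (314,239) and (351,237) in full-image pixels. The rack yaw is about +1.7°. Next I check reachability of the tool orientations and look at the gauge with the wrist camera.

```bash
cat >> h.py <<'E'
np.set_printoptions(precision=4,suppress=True)
from scipy.spatial.transform import Rotation as Ro
PSI=np.radians(1.65)
def Rrack(spin,psi=PSI,tilt=30):
    """tool pointing down the bores; spin about tool z (0: closes along the row)"""
    B=np.array([[-1,0,0],[0,1,0],[0,0,-1.]])
    return Ro.from_euler('z',psi).as_matrix()@Ro.from_euler('y',-tilt,degrees=True).as_matrix()@B@Ro.from_euler('z',spin,degrees=True).as_matrix()
E
python3 - <<'E'
from h import *
print(Rrack(0))
g=np.array([.4425,.1296,0]); 
for spin in (0,90,-90):
    R=Rrack(spin); n=R[:,2]
    print(spin,"gview",arm.solve_ik(g+[0,0,.21],Rrack(spin,tilt=0)),"g",arm.solve_ik(g+[0,0,.067],Rrack(spin,tilt=0)))
    for y,x in((-.0417,.6234),(-.12,.6257),(-.198,.6279)):
        s=np.array([x,y,.09]); print([arm.solve_ik(s-n*d,R) for d in (-.02,.03,.1,.14)])
    print("tray",arm.solve_ik([.51,-.45,.062],Rrack(spin,tilt=0)))
E
```

```text
[[-0.8657 -0.0288  0.4998]
 [-0.0249  0.9996  0.0144]
 [-0.5     0.     -0.866 ]]
0 gview [  8.8975  15.4144  99.5784  -0.      65.0072 -82.7525] g [  8.8975  28.3074 108.9644  -0.      42.7282 -82.7525]
[array([ -13.2595,   32.8552,  110.9521,   46.6465,   10.1906, -149.1761]), array([ -14.1145,   26.7658,  112.4461,   33.997 ,   14.0604, -136.9321]), array([ -15.4893,   18.0034,  113.2651,   23.693 ,   21.5114, -127.1614]), array([ -16.3873,   12.9876,  113.0474,   20.2066,   26.6296, -123.9611])]
[array([ -22.3873,   33.54  ,  108.6367,   50.0871,   15.3983, -160.1725]), array([ -23.687 ,   27.6606,  110.0848,   40.8038,   19.1133, -151.5004]), array([ -25.7512,   19.2673,  110.8775,   31.4792,   26.1462, -142.9719]), array([ -27.0817,   14.493 ,  110.6673,   27.8177,   31.001 , -139.732 ])]
[array([ -30.5035,   34.7725,  104.6781,   47.7912,   21.0539, -164.3793]), array([ -32.0955,   29.2167,  106.0583,   41.4916,   24.7868, -158.8159]), array([ -34.5825,   21.3772,  106.8116,   34.4177,   31.5243, -152.6859]), array([ -36.1579,   16.9584,  106.6115,   31.3491,   36.097 , -150.1
[... 1410 characters left out ...]
114, 142.8386]), array([-16.3873,  12.9876, 113.0474,  20.2066,  26.6296, 146.0389])]
[array([-22.3873,  33.54  , 108.6367,  50.0871,  15.3983, 109.8275]), array([-23.687 ,  27.6606, 110.0848,  40.8038,  19.1133, 118.4996]), array([-25.7512,  19.2673, 110.8775,  31.4792,  26.1462, 127.0281]), array([-27.0817,  14.493 , 110.6673,  27.8177,  31.001 , 130.268 ])]
[array([-30.5035,  34.7725, 104.6781,  47.7912,  21.0539, 105.6207]), array([-32.0955,  29.2167, 106.0583,  41.4916,  24.7868, 111.1841]), array([-34.5825,  21.3772, 106.8116,  34.4177,  31.5243, 117.3141]), array([-36.1579,  16.9584, 106.6115,  31.3491,  36.097 , 119.893 ])]
tray [-46.4508  41.6644  76.9875  -0.      61.348  131.8992]
```

```bash
python3 - <<'E'
from h import *
R=Rrack(90,tilt=0)
arm.move_to([.4425,.1296,.22],R); print(arm.current_t())
im,c=snap("wrist","g1"); print(arm.current_ee_pos(),proj("wrist",[.4425,.1296,.11],c))
E
```

```text
1.8
[0.4426 0.1303 0.22  ] [323.092  233.6715]
```

View pics/g1.png

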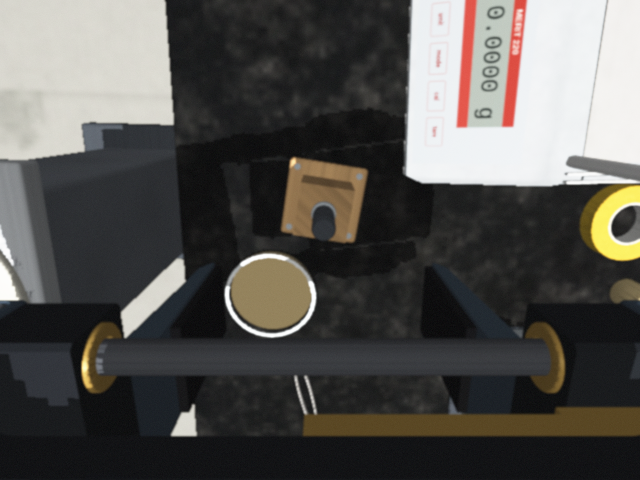

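The wrist view shows the stand around (325,200) and the dark gauge handle from about (323,203) to its end near (323,232). I'll mask the handle for its end disc.

```bash
python3 - <<'E'
from h import *
im=cv2.imread("pics/g1.png"); c=arm.get_calibration("wrist")
g=im[185:250,290:356].max(2)
cv2.imwrite("pics/g1c.png",cv2.resize(im[150:255,270:380],None,fx=5,fy=5,interpolation=cv2.INTER_NEAREST))
hsv=cv2.cvtColor(im,cv2.COLOR_BGR2HSV)
w=cv2.inRange(hsv,(8,70,60),(25,255,255)); 
for r in range(196,252,3): print(r,' '.join('%3d'%v for v in im[r,300:350:3].max(1)))
for p in([.4425,.1296,.11],[.4425,.1296,.062]):print(proj("wrist",p,c))
E
```

```text
196 143 142 139 136 137 141 137 133 131 131 135 129 125 121 126 138 137
199 140 141 142 140 139 137 139 135 129 129 133 131 128 123 121 126 139
202 131 138 142 140 141 135 119 117 115 112 123 131 131 127 124 122 125
205 126 132 137 139 140 121 129 105  94 119 129 117 133 134 129 124 122
208 130 129 130 135 126 107  42  44  42  42  79 124 127 131 133 129 125
211 136 130 127 129 116  53  44  44  44  47  43 101 126 130 132 133 130
214 142 134 128 125 101  43  45  44  45  40  42  69 130 135 130 131 134
217 140 143 136 130  87  44  45  48  47  43  43  52 130 139 134 131 131
220 133 138 142 135  78  44  45  50  55  50  45  51 129 141 138 134 136
223 138 132 137 141  76  48  58  56  58  59  56  45 129 137 138 137 140
226 141 138 132 138  61  57  59  58  56  55  57  51 118 136 136 137 147
229 141 140 138 133  59  56  57  58  57  60  53  55 119 143 139 136 148
232 130 140 140 140  83  55  57  56  57  55  56  53 132 142 140 138 144
235 104 116 135 139 127  53  56  57  56  57  55  81 134 141 144 141 140
238  34  31  37  47  63  43  49  54  57  53  84 126 131 133 140 143 142
241  31  32  28  21  18  17  20  27  27  27  50  65  90 104 120 123 115
244  31  32  31  25  17  21  21  22  20  18  21  19  20  20  19  20  15
247  31  27  30  29  19  19  22  22  20  19  23  29  30  28  28  29  29
250  26  27  18  19  18  20  21  30  25  19  23  22  23  22  22  17  18
[323.1437 233.7714]
[323.1028 217.786 ]
```

View pics/g1c.png

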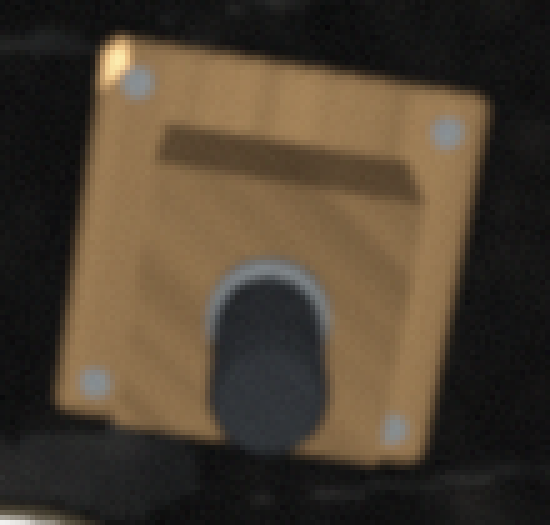

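```bash
python3 - <<'E'
from h import *
P=np.array([ray("wrist",q,.008) for q in((290,157),(368,169.6),(354.4,242.4),(281,232))]); print(P,P.mean(0),np.linalg.norm(np.diff(P,axis=0),axis=1))
print(ray("wrist",(323.6,229.2),.11))
E
```

```text
[[0.4104 0.1735 0.008 ]
 [0.4837 0.1641 0.008 ]
 [0.4747 0.0922 0.008 ]
 [0.4021 0.1007 0.008 ]] [0.4427 0.1326 0.008 ] [0.0739 0.0725 0.0731]
[0.4427 0.133  0.11  ]
```

Stand and handle agree: the gauge axis is at (0.4427, 0.1328), with the foot measuring 73–74 mm as given. Now the rack view, looking along the bores.

```bash
python3 - <<'E'
from h import *
R=Rrack(90); s=np.array([.6257,-.12,.0908])
arm.move_to(s-R[:,2]*.11,R); arm.sleep(.3); print(arm.current_t())
im,c=snap("wrist","r1"); 
for y,x in((-.0417,.6234),(-.12,.6257),(-.198,.6279)): print(proj("wrist",[x,y,.0908],c))
import pickle; pickle.dump(c,open("r1.pkl","wb"))
E
```

```text
3.2333
[323.5168 120.8632]
[323.4128 233.7829]
[323.2222 330.4039]
```

View pics/r1.png

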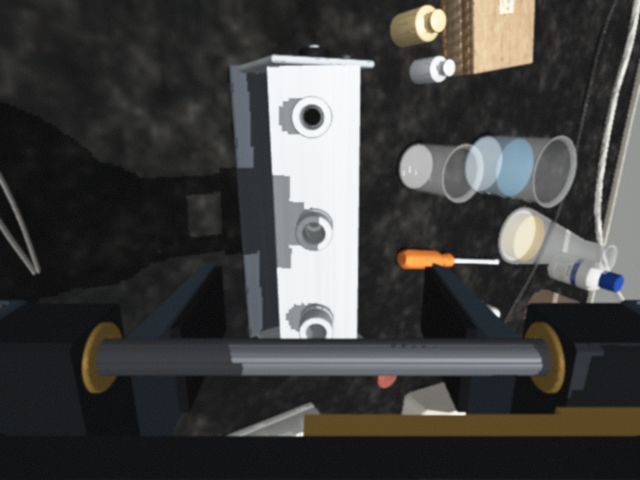

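The mouths appear at about (312,117), (314,231) and (316,328); the left bore looks black and the others grey. I'll enlarge and fit the rims.

```bash
python3 - <<'E'
from h import *
im=cv2.imread("pics/r1.png")
cs=[(312,117),(314,230),(316,325)]
cv2.imwrite("pics/r1c.png",np.hstack([cv2.resize(im[v-26:v+26,u-26:u+26],(264,264),interpolation=cv2.INTER_CUBIC) for u,v in cs]))
g=im.min(2)
for u,v in cs: 
    print("row",v,g[v,u-24:u+26:1]); print("col",g[v-24:v+26,u])
E
```

```text
row 117 [150 147 141 155 210 240 247 247 246 245 232 196 158 135 106  73  41  27
  22  21  21  20  17  22  21  24  19  19  21  18  19  33  68 109 124 147
 202 240 247 249 249 247 236 213 219 238 246 248 248 248]
col [244 243 232 212 229 244 248 248 249 247 233 170 111  97  92  59  27  16
  21  20  18  20  21  20  21  19  21  22  19  19  21  40  79 106 105 107
 145 205 240 247 247 246 243 231 203 215 238 243 243 243]
row 230 [141 142 142 144 138 126 126 136 141 146 148 137 120  99  91 104 108 104
 104 115 124 129 133 137 132 133 130 120 114 103  96  87  87  96 150 215
 241 246 247 246 241 228 221 231 240 243 244 245 245 245]
col [239 228 182 167 175 156 117 102 101 107 127 137 143 147 149 139 117  99
  93  95  98 113 134 142 132 119 102  98  99  97  97  98  98  96  97  98
  97 106 119 135 145 142 139 144 168 216 236 241 240 241]
row 325 [142 143 144 144 146 141 134 118 121 161 209 233 238 239 238 233 220 190
 155 125 107 102 100 100 100  99 101 102 116 144 180 218 236 241 242 241
 240 231 209 184 191 221 235 239 240 242 242 242 243 244]
col [238 222 169 114 117 144 155 133 108 102 101 106 107 107 112 126 161 209
 236 242 242 234 190 127 100  92  98  97  97  97  97  98  95  97  94  94
  83  63  45  41  42  50  56  67  77  79  77  78  83  86]
```

View pics/r1c.png

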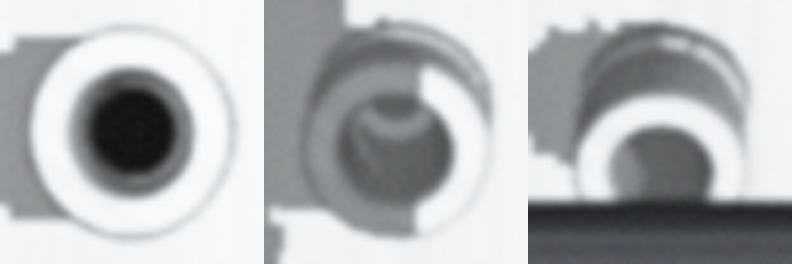

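```bash
python3 - <<'E'
from h import *
import pickle; c=pickle.load(open("r1.pkl","rb")); ct=arm.get_calibration("top")
W=np.array([ray("wrist",q,.0908,c) for q in((312.2,117.),(314.1,233.3),(316.2,333.4))])
T=np.array([ray("top",q,.0908,ct) for q in((277.4,241.6),(314,239.8),(351,238))])
for P in(W,T): print(P,np.linalg.norm(np.diff(P,axis=0),axis=1),"yaw",np.degrees(np.arctan2(P[2,0]-P[0,0],-(P[2,1]-P[0,1]))))
E
```

```text
[[ 0.6148 -0.0395  0.0908]
 [ 0.618  -0.1188  0.0908]
 [ 0.6217 -0.199   0.0908]] [0.0793 0.0803] yaw 2.48411744754872
[[ 0.6155 -0.0405  0.0908]
 [ 0.6195 -0.12    0.0908]
 [ 0.6235 -0.2001  0.0908]] [0.0795 0.0802] yaw 2.844174112529766
```

Wrist and top views agree to about 1.5 mm, the pitch is 80 mm, and the yaw is about 2.55°. Now I pick up the gauge and try sleeve 1 gently.

```bash
cat >> h.py <<'E'
PSI=np.radians(2.55)
RK=Rrack(90,PSI); N=-RK[:,2]; RV=Rrack(90,PSI,tilt=0)
YR=np.array([-np.sin(PSI),np.cos(PSI),0]); SL=np.cross(YR,N)   # row (left), slope direction (SL)
S={i:np.array([.6184,-.1192,.0908])+(2-i)*.08*YR for i in(1,2,3)}
G=np.array([.4427,.1328,0])
def f(): return np.mean([np.array(arm.current_force()) for _ in range(3)],0)
def loc(v): return np.array([v@YR,v@SL,v@N])
def feelin(i,h0,h1,off=(0,0),step=.004,lim=5,base=None,feed=.05):
    """advance the held gauge down bore i from TCP height h0 to h1 above the rim; stop on axial force"""
    p=S[i]+off[0]*YR+off[1]*SL
    for h in np.arange(h0-step,h1-1e-6,-step):
        arm.move_l(p+N*h,RK,feed=feed); d=loc(f()-base)
        print("h %.1f t %.2f"%(h*1e3,arm.current_t()),"f",np.round(d,1),"act",round(1e3*((arm.current_ee_pos()-S[i])@N),1))
        if d[2]>lim or np.hypot(*d[:2])>2.5*lim: return h,d
    return h,d
E
python3 - <<'E'
from h import *
print(SL,N)
arm.move_to(G+[0,0,.17],RV); arm.move_l(G+[0,0,.0672],RV,feed=.2)
arm.grip(.010); print("w",arm.current_width(),arm.current_grasp_force(),arm.current_t())
arm.move_l(G+[0,0,.20],RV,feed=.25); print(arm.current_width())
arm.move_to(S[1]+N*.105,RK); arm.move_l(S[1]+N*.07,RK); arm.sleep(.2)
b=f(); print("base",b,arm.current_t(),loc(arm.current_ee_pos()-S[1]))
snap("wrist","pre1"); snap("scene","pre1s"); np.save("b.npy",b)
print(feelin(1,.062,.042,base=b))
E
```

```text
[0.8652 0.0385 0.5   ] [-0.4995 -0.0222  0.866 ]
w 0.01772591790370848 29.999920427799225 6.1583
0.017331736812739182
base [ 0.3985 -0.3085 -1.3695] 8.2667 [0.0003 0.0003 0.0707]
h 58.0 t 8.76 f [ 1.6  0.1 -0.5] act 57.6
h 54.0 t 9.01 f [-0.1 -0.2  0.7] act 53.8
h 50.0 t 9.26 f [-0.2 -0.7  0.6] act 49.8
h 46.0 t 9.51 f [ 0.2 -1.   1.2] act 45.8
h 42.0 t 9.76 f [ 0.1 -0.4  0.8] act 41.8
(np.float64(0.04199999999999998), array([ 0.0945, -0.3531,  0.7889]))
```

The pin entered the bore freely (about 15 mm in). Continuing with small steps past the 27 mm mark, where a bush would stop it.

```bash
python3 - <<'E'
from h import *
b=np.load("b.npy")
h,d=feelin(1,.042,.030,base=b)
if d[2]<5: h,d=feelin(1,h,.010,base=b,step=.002)
print(arm.current_width())
snap("wrist","in1"); snap("scene","in1s")
E
```

```text
h 38.0 t 10.01 f [ 0.1 -0.6  1.1] act 37.8
h 34.0 t 10.26 f [1.1 0.2 0.6] act 33.8
h 30.0 t 10.51 f [-0.7  0.9  0.2] act 29.8
h 28.0 t 10.76 f [ 0.5 -0.8  0.3] act 27.9
h 26.0 t 11.01 f [ 0.5 -0.6 -0. ] act 25.9
h 24.0 t 11.26 f [ 0.4 -0.6  1.3] act 23.9
h 22.0 t 11.51 f [ 0.5 -0.6  0.1] act 21.9
h 20.0 t 11.76 f [0.2 0.2 0.5] act 19.9
h 18.0 t 12.01 f [ 0.4  0.3 -0. ] act 17.9
h 16.0 t 12.26 f [0.2 0.1 0.8] act 15.9
h 14.0 t 12.51 f [-0.2 -0.8 -0.3] act 13.9
h 12.0 t 12.76 f [0.5 0.  0.5] act 11.9
h 10.0 t 13.01 f [ 0.1 -0.2 11.4] act 10.2
0.017527217773030783
```

Sleeve 1 takes the gauge to the shoulder: contact came only at h≈11 mm, which is the home height. Sleeves 2 and 3 are therefore the bushed ones. I release, back off and check.

```bash
python3 - <<'E'
from h import *
arm.grip(.05); p=S[1]; arm.move_l(p+N*.11,RK,feed=.2)
arm.move_to(S[2]+N*.12-0.0*YR,RK); arm.sleep(.2)
im,c=snap("wrist","home1"); print(arm.current_t(),arm.current_force())
sc=arm.snapshot("scene")[:,:,::-1]; cc=arm.get_calibration("scene")
for h in(.054,.07):print(proj("scene",S[1]+N*h),proj("wrist",S[1]+N*h))
u,v=proj("scene",S[2]).astype(int)
a=cv2.resize(sc[v-60:v+60,u-60:u+60],(400,400),interpolation=cv2.INTER_CUBIC)
u,v=320,150
b=cv2.resize(im[40:200,240:400],(400,400),interpolation=cv2.INTER_CUBIC)
cv2.imwrite("pics/home.png",np.hstack([a,b]))
E
```

```text
15.0917 [-0.82   -0.5525  0.7868]
[278.7206 189.8217] [324.6302 118.927 ]
[275.4349 184.879 ] [324.7387 119.073 ]
```

View pics/home.png

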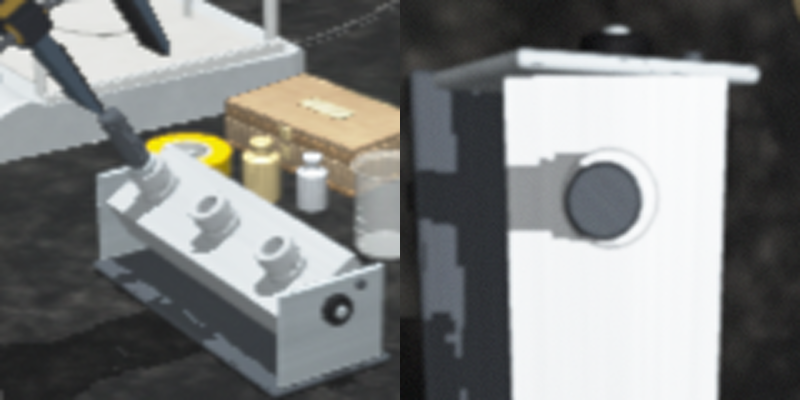

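The left half shows the gauge in the left sleeve with its shoulder down on the rim. The right half, looking along the bore, shows the handle end at about (321,120), where the home height predicts it. Now sleeve 2 goes to the tray.

```bash
cat >> h.py <<'E'
def tray(i,xy):
    arm.grip(.055); arm.move_to(S[i]+N*.06,RK); arm.move_l(S[i]-N*.020,RK,feed=.12)
    print("at",loc(arm.current_ee_pos()-S[i]),f()); arm.grip(.018); w=arm.current_width(); print("w",w,arm.current_grasp_force(),f())
    if not .024<w<.030: return False
    arm.move_l(S[i]+N*.07,RK,feed=.15); print("lift w",arm.current_width(),"t",arm.current_t())
    p=np.array([*xy,.2]); arm.move_to(p,RV); p[2]=.085; arm.move_l(p,RV,feed=.2); arm.sleep(.1); b=f()
    for z in np.arange(.077,.0615,-.002):
        p[2]=z; arm.move_l(p,RV,feed=.04); d=(f()-b)[2]
        if d>4: break
    print("set z",z,d); arm.grip(.06); p[2]=.2; arm.move_l(p,RV,feed=.2); print("t",arm.current_t(),arm.current_width()); return True
E
python3 - <<'E'
from h import *
print(tray(2,(.56,-.46))); snap("scene","t2")
E
```

```text
at [-0.0001  0.0004 -0.0193] [-0.1273  0.5384  0.5571]
w 0.025971657821547093 30.00599831342697 [-2.6751 -0.4205  3.7746]
lift w 0.02580380220238819 t 17.925
set z 0.06299999999999999 17.848208908924278
t 23.6583 0.06031458873283355
True
```

```bash
python3 - <<'E'
from h import *
print(tray(3,(.46,-.45)))
q=arm.current_ee_pos(); arm.move_to([.40,-.25,.30],RV); arm.sleep(.5)
print(arm.current_t())
a,_=snap("scene","end"); t,_=snap("top","endt")
cv2.imwrite("pics/endc.png",np.hstack([cv2.resize(a[170:410,230:470],(400,400)),cv2.resize(t[140:370,250:530],(400,400))]))
E
```

```text
at [-0.0002  0.0001 -0.0198] [-0.0368  0.4955  0.7731]
w 0.02561802290692446 30.006564259529114 [-3.1682 -1.0093  6.9516]
lift w 0.025722509045058916 t 27.1833
set z 0.06299999999999999 21.218281489320532
t 32.7083 0.06001327103275793
True
34.1333
```

View pics/endc.png

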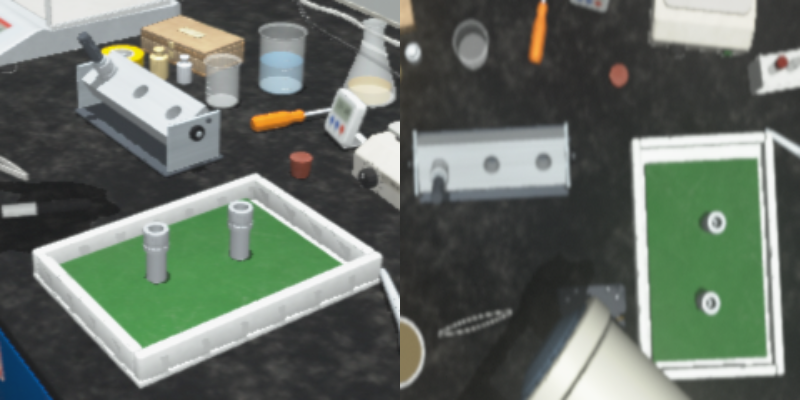

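Both sleeves stand upright in the tray, at about (155,250) and (240,230) in the left crop. The gauge is home in the left sleeve in the rack, holes 2 and 3 are empty, and the beaker is upright and untouched. Handing in.

```bash
python3 -c "
from rig import arm
print(arm.sign_off())"
```

```text
the job is handed in; nothing more can be done
None
```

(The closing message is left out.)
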